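# Load a shear knife into the honing fixture

## Task

Get the shear knife ready for honing: slide it on the fixture's bed, without lifting it off, until it lies along the fence with its notch fully home on the locating pin. Then swing the flip stop over and press it all the way down behind the knife's tail. Leave the honing stone and the tin of screws beside the fixture where they are.

Things in the scene. Friction and masses are not known exactly. Their poses are not given: they have to be found in the camera images.
- fixture: low honing fixture fixed to the table: grey base 256 x 164 mm with a flat steel bed, its top 22 mm above the table. Origin at table height below the fence's face line; +x along the fence towards the pin (roughly away from the robot), +y square to the fence, z up. The bed spans x = -152 to +76 mm, y = -106 to 0 mm. A knife that is home has its centre at x = 0, y = -20 mm
- fence (a point): middle of the fence's top edge at its face, x = -38, y = 0 mm of the fixture, 36 mm above the table. The fence is an aluminium bar standing 14 mm above the bed along its +y side; its face is the plane y = 0 and looks to -y, from x = -152 to +76 mm
- pin (a point): the single upright locating pin in the bed, 8 mm across, 12 mm high above the bed with a bevelled top; the point lies on its axis 5 mm above the bed, at x = +44, y = -20 mm of the fixture
- knife_centre (a point): centre (half-way up) of the loose shear knife: flat steel bar 120 (x) x 40 (y) x 10 mm (z), 0.29 to 0.45 kg (a few newtons slide it), lying askew on the bed (up to 0.28 rad), 35 to 75 mm short of home along the fence and 22 to 46 mm from home square to it. +x end notched, -x end plain (tail). The -y side, away from the fence, is upright for its lower 6.5 mm, bevelled above, dull: it may be pushed
- knife_notch (a point): point in the open notch of the knife's +x end (10 mm wide, 20 mm deep, mid-width, flared to 16 mm at the mouth): 44 mm from the knife's centre along its +x, half-way up, 4 mm before the notch's bottom, so it coincides with point pin when the knife is home; the knife's side then touches the fence
- stop (a joint): flip stop's hinge, rad: 0 = leant back 45 degrees past upright (open), 2.356 = fully down. Starts at 0 to 0.3. Stiff: stays where it is left; about 2 N at the knob moves it. If the knife is not home the stop lands on it and stays up; closed, its tongue stands behind the tail (2 mm play) and its lip round the tail's outer corner (2.5 mm play)
- stop_hinge (a point): point on the flip stop's hinge axis above the fence, 44 mm above the table, x = -67, y = +10 mm of the fixture. The axis runs along the fixture's x; the 10 mm wide arm swings from the +y side up and over to the -y side, where it lies level across the bed at x = -72 to -62 mm, its top 49 mm above the table
- stop_knob (a point): centre of the black ball knob, 18 mm across, on the end of the flip stop's arm, 68 mm from the hinge axis. Open, it stands 92 to 106 mm above the table on the fence's +y side; closed, it is 44 mm above the table at y = -58 mm of the fixture
- hone: loose bystander: grey honing stone in a wooden holder, 190 x 70 x 34 mm, on the table beside the bed's open (-y) side; origin at the centre of its underside
- tin: loose bystander: open grey tin, 66 mm across, 41 mm high, of screws, on the table behind the fence (+y side); origin at the centre of its underside

How it is judged:
By the outcome, as a careful person would: the job done as asked, in the order asked, and still so for the second after the job is handed in, with the robot touching nothing.
It also fails if it takes over 61 s, if anything falls off the work surface, if the arm or the gripper's body presses on something with over 40 N, if the wrist force passes 120 N, or if a joint passes its speed limit or range.

## Robot

A 6-joint arm with a two-finger parallel gripper is mounted at the origin on a cart in front of the work surface, level with it; the furniture and walls round the work are solid. World frame = base frame: x ahead of the robot, y to its left, z up, the work surface at z = 0. Lengths are in m, angles in rad, forces in N, time in s.
With the tool pointing down it reaches from about 0.375 to 0.9 m from the base axis. Payload 3.1 kg.
Tool frame: the origin (TCP) lies at the very end of the fingers, on their centre line; the grasp point (between the pads) lies 19 mm behind it (hold_point_z is the distance from the TCP to the grasp point, in m); x points along the fingers, y is the direction in which the jaws open and shut, and the axes are right-handed (so a half turn about x gives the same grasp; the last joint's range is limited). The gripper opens to 87 mm and grips with 3 to 60 N. Pads are 19 mm wide; open, the fingers measure 117 mm over their backs; the gripper's body (75 mm by 190 mm) begins 51 mm behind the grasp point.
Start: joints at [1.103, 0.527, 1.433, -0, 1.181, -0.178], TCP at [0.179, 0.599, 0.223] pointing down, gripper open.
Joint ranges: [-3.08, 3.08], [-0.75, 2.2], [0.22, 2.44], [-1.43, 4.57], [0, 2.65], [-2.85, 2.85]. Speed limits (rad/s): [2.79, 2.79, 3.14, 3.14, 3.14, 3.14].

## Interface

Orientations are given as a unit quaternion [x, y, z, w].
In Python, from rig import * gives the robot as it stands.
- The arm moves only by the tool send_rows, never from a script. Its argument "steps" is a list that holds one entry, the list of rows, each a list of 6 numbers: the shift along the tool's x, y, z in cm, then the turn, a rotation vector about the tool's x, y, z in units of 6 degrees (1.0 is 6 degrees). In form: [[[x, y, z, wx, wy, wz], ...]]. A call has 1 to 8 rows; each row shifts and turns the pose as measured when the row begins, along the tool's axes as they then stand; what a row does not reach is not made up. A row lasts 1/12 s, in which the tool goes at most 41.7 mm and 7.16 degrees, less where a joint would pass 70% of its speed; a pose out of reach is approached as far as the arm can. A call is refused whole if a number of a shift passes 4.17 or a number of a turn 1, either way. A call with a gripper value outside its range is refused whole. "gripper" is the closure, from 0 (fully open) to 1 (shut), set as the call begins (left out, the last holds). The fingers move at their own pace and stop on an object; "force" is the grip in N (left out, the last holds). Time passes only in rows, so rows that do not move let the fingers close. It gives the time, the measured TCP pose, the force and the opening at its end, in the units of the state.
- get_obs(): the state, without advancing time (a new reading comes with each control period).
- camera(name): name is "scene" or "side" or "wrist"; returns (picture, depth): 420x560x3 uint8, red, green, blue; 420x560 float32, m along the optical axis (not along the pixel's ray), 0 where there is no reading.
- camera_params(name): a dict with "intrinsics" (3x3 intrinsics, pixels), "D" ([k1, k2, p1, p2, k3] as OpenCV has them; the pictures are not rectified), "position" and "attitude" of the camera in the world; the wrist camera has in their place "T_tool_cam" (4x4, takes a point from camera to tool coordinates, whose origin is the TCP and whose axes are the tool frame's). Camera axes: x right, y down, z forward; pixel columns grow to the right and rows downward; lengths in m; the calibration is good to about 2 mm. A picture is of the moment at which its call begins: read the wrist's pose just before it. camera_params takes no time and is no camera call.
- hand_in(): hands the job in, once; it reports no verdict.
The state is a dict: "time": time; "q": joint angles; "joint_velocities": joint speeds; "joint_torque": joint torques, N m; "position": TCP position; "tool_rot": TCP orientation; "ft_force": force on the tool from outside, world axes, zero at the start; "moment": the same for the moment, N m; "grip_width": finger opening in m.
Only numpy, scipy, OpenCV 4.12 (cv2) and the standard library are available. Lean on these libraries where they do the work, as an engineer would, in place of code of your own. Each camera call takes 0.05 s, during which the arm holds its last target.

## Working session

There is one attempt and no reset: what is moved stays moved. The work goes in short steps, Python scripts to look and compute and a tool call to move; the robot and the scene stay as the last step left them, time stands still between calls to the robot, and variables do not carry over. Pictures are saved under pics/ and viewed, and the job is handed in when it is done.

Besides the shell and the picture viewer there is one more tool, called by a JSON object that holds its "fn" and its "kwargs", one argument or row to a line. send_rows: Moves the arm, as the interface text tells. Its arguments: {"type":"object","properties":{"steps":{"type":"array"},"gripper":{"type":"number"},"force":{"type":"number"}},"required":["steps"]}

```bash
ls; mkdir -p pics; python3 - <<'E'
from rig import *
import cv2,numpy as np
o=get_obs();print({k:np.round(v,4) for k,v in o.items()})
for n in ["scene","side","wrist"]:
    im,d=camera(n);cv2.imwrite(f"pics/{n}0.png",im[:,:,::-1]);np.save(f"pics/{n}0.npy",d)
    print(n,camera_params(n))
E
```

```text
pics
{'time': np.float64(0.0), 'q': array([ 1.1025,  0.5285,  1.4339, -0.    ,  1.1814, -0.1785]), 'joint_velocities': array([ 0.0004, -0.002 ,  0.0015,  0.0014,  0.003 ,  0.0002]), 'joint_torque': array([ 0.00000e+00, -4.40032e+01, -1.76599e+01,  6.32000e-02,
        5.81000e-02, -1.00000e-04]), 'position': array([0.1782, 0.5983, 0.2216]), 'tool_rot': array([ 0.1013,  0.6999, -0.1028,  0.6995]), 'ft_force': array([-0.529 , -0.4313,  0.2398]), 'moment': array([-0.0067,  0.0539,  0.0123]), 'grip_width': np.float64(0.0869)}
scene {'intrinsics': array([[458.72297183,   0.        , 277.14239392],
       [  0.        , 458.72297183, 207.33652509],
       [  0.        ,   0.        ,   1.        ]]), 'D': array([-0.13440159,  0.        ,  0.        ,  0.        ,  0.        ]), 'position': array([-0.02722363, -0.7993441 ,  0.50103982]), 'attitude': array([ 0.78690965, -0.35088336,  0.21207775, -0.46116927])}
side {'intrinsics': array([[459.78912903,   0.        , 274.56483713],
       [  0.        , 459.78912903, 216.09432888],
       [  0.        ,   0.        ,   1.        ]]), 'D': array([-0.15907026,  0.        ,  0.        ,  0.        ,  0.        ]), 'position': array([ 0.46229479, -1.0406576 ,  0.47831606]), 'attitude': array([ 0.8572762 , -0.05188514,  0.0350622 , -0.51103434])}
wrist {'intrinsics': array([[312.18957491,   0.        , 281.99504016],
       [  0.        , 312.18957491, 210.92901818],
       [  0.        ,   0.        ,   1.        ]]), 'D': array([0.00480747, 0.        , 0.        , 0.        , 0.        ]), 'T_tool_cam': array([[-1.61801010e-04, -2.77769141e-01,  9.60647843e-01,
        -1.63533286e-01],
       [ 9.99999828e-01, -5.86747256e-04, -1.22760758e-06,
        -8.90844427e-04],
       [ 5.63998477e-04,  9.60647677e-01,  2.77769188e-01,
        -7.56378921e-02],
       [ 0.00000000e+00,  0.00000000e+00,  0.00000000e+00,
         1.00000000e+00]])}
```

View pics/scene0.png

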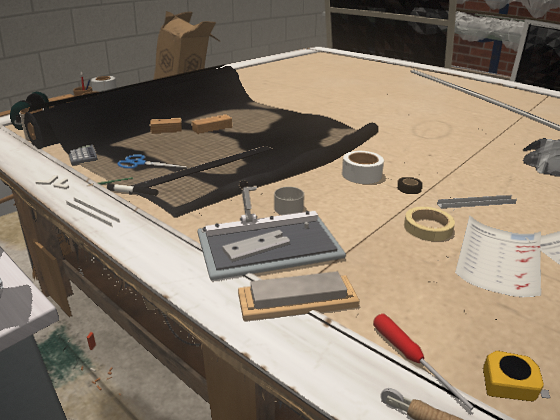

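View pics/side0.png

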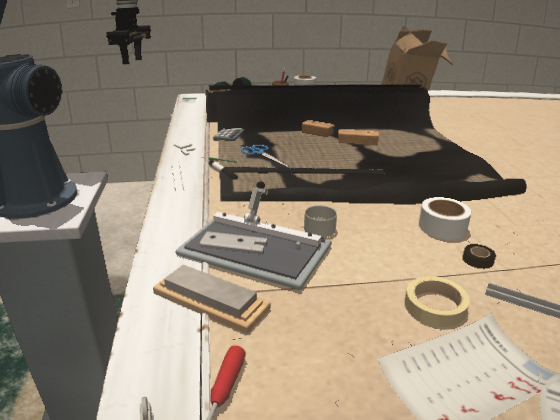

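View pics/wrist0.png

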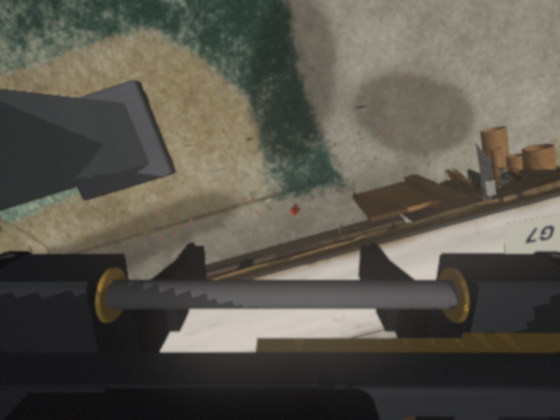

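```bash
cat > h.py <<'E'
from rig import *
import cv2,numpy as np
from scipy.spatial.transform import Rotation as R
def cam_T(n,o=None):
    p=camera_params(n)
    if n=="wrist":
        T=np.eye(4);T[:3,:3]=R.from_quat(o['tool_rot']).as_matrix();T[:3,3]=o['position']
        T=T@p['T_tool_cam']
    else:
        T=np.eye(4);T[:3,:3]=R.from_quat(p['attitude']).as_matrix();T[:3,3]=p['position']
    return p,T
def rays(n,uv,o=None):
    p,T=cam_T(n,o)
    q=cv2.undistortPoints(np.array(uv,float).reshape(-1,1,2),p['intrinsics'],p['D']).reshape(-1,2)
    return np.c_[q,np.ones(len(q))]@T[:3,:3].T,T[:3,3]
def on_z(n,uv,z,o=None):
    r,c=rays(n,uv,o); return c+r*((np.broadcast_to(z,len(r))-c[2])/r[:,2])[:,None]
def proj(n,P,o=None):
    p,T=cam_T(n,o)
    iT=np.linalg.inv(T);Q=np.array(P)@iT[:3,:3].T+iT[:3,3]
    return cv2.projectPoints(Q,np.zeros(3),np.zeros(3),p['intrinsics'],p['D'])[0].reshape(-1,2)
def cloud(n,d,o=None):
    h,w=d.shape;vv,uu=np.mgrid[:h,:w]
    r,c=rays(n,np.c_[uu.ravel(),vv.ravel()],o)
    P=c+r*d.reshape(-1,1);return P.reshape(h,w,3)
def crop(im,x0,y0,x1,y1,k,f):
    cv2.imwrite(f,cv2.resize(im[y0:y1,x0:x1,::-1],None,fx=k,fy=k,interpolation=cv2.INTER_CUBIC))
E
python3 - <<'E'
from h import *
a=cv2.imread('pics/scene0.png')[:,:,::-1];crop(a,190,170,370,330,4,'pics/sc1.png')
a=cv2.imread('pics/side0.png')[:,:,::-1];crop(a,150,170,350,320,4,'pics/si1.png')
E
```

```text
(no output)
```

View pics/sc1.png

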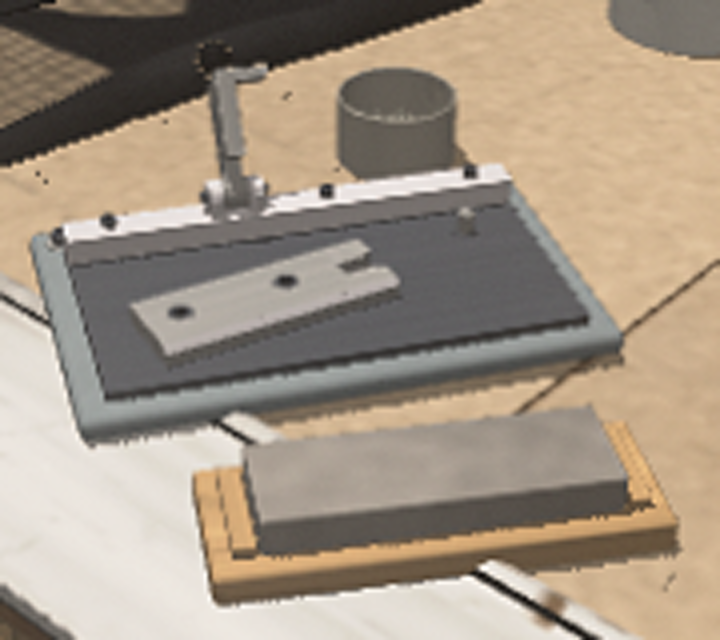

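View pics/si1.png

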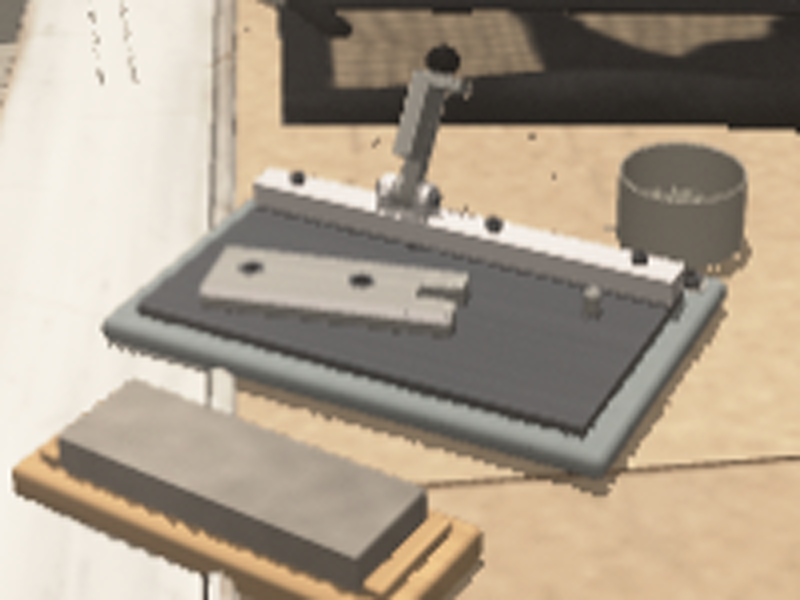

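```bash
cat > fit.py <<'E'
from h import *
from scipy.optimize import least_squares
f=lambda a,x0,y0:(np.array(a,float)+.5)/4-.5+[x0,y0]
sc=f([(108,394),(588,320),(72,265),(465,210)],190,170)
si=f([(140,310),(585,432),(255,185),(592,287)],150,170)
Lsc=np.array([(-152,-106,22),(76,-106,22),(-152,0,22),(44,-20,34)])/1e3
Lsi=np.array([(-152,-106,22),(76,-106,22),(-152,0,36),(44,-20,34)])/1e3
def W(L,p):
    c,s=np.cos(p[2]),np.sin(p[2]);return np.c_[L[:,0]*c-L[:,1]*s+p[0],L[:,0]*s+L[:,1]*c+p[1],L[:,2]]
def fun(p): return np.r_[proj('scene',W(Lsc,p))-sc,proj('side',W(Lsi,p))-si].ravel()
r=least_squares(fun,[.5,-.1,0]);print('fix',r.x,np.round(r.fun.reshape(-1,2),1).tolist())
F=r.x
ksc=f([(133,303),(362,242)],190,170);ksi=f([(228,247),(468,270)],150,170)
ksc2=f([(170,352),(398,285)],190,170);ksi2=f([(202,290),(455,308)],150,170)
c,s=np.cos(F[2]),np.sin(F[2])
def loc(P): d=P[:,:2]-F[:2];return np.c_[d[:,0]*c+d[:,1]*s,-d[:,0]*s+d[:,1]*c]*1e3
for n,k in (('scene',ksc),('side',ksi),('scene',ksc2),('side',ksi2)):
    print(n,np.round(loc(on_z(n,k,.032)),1).tolist())
E
python3 fit.py
```

```text
fix [ 0.57212398 -0.28851537 -0.56148737] [[-0.0, 0.4], [1.5, -0.7], [-0.3, 0.9], [1.0, 0.7], [-1.0, -2.0], [0.0, -1.3], [-0.5, -1.4], [0.4, 0.5]]
scene [[-130.5, -52.4], [-14.0, -29.1]]
side [[-130.6, -57.9], [-17.1, -26.9]]
scene [[-121.8, -94.9], [-8.6, -70.0]]
side [[-120.2, -96.8], [-7.8, -59.7]]
```

```bash
python3 - <<'E'
from h import *
o=get_obs();M=R.from_quat(o['tool_rot']).as_matrix();print(M.round(3))
print(np.arctan2(M[1,1],M[0,1]),np.arctan2(M[1,2],M[0,2]))
a=-.5615;print('fx',np.cos(a),np.sin(a))
E
```

```text
[[-0.001  0.286  0.958]
 [-0.001  0.958 -0.286]
 [-1.    -0.002 -0.   ]]
1.2809915833429408 -0.2898052236227752
fx 0.8464573788535058 -0.5324564825264619
```

```bash
cat > plan.py <<'E'
from h import *
F=np.array([0.57212,-0.28852,-0.56149])
def l2w(x,y): # mm
    c,s=np.cos(F[2]),np.sin(F[2]);x,y=x/1e3,y/1e3
    return np.array([x*c-y*s+F[0],x*s+y*c+F[1]])
def w2l(P):
    P=np.atleast_2d(P);c,s=np.cos(F[2]),np.sin(F[2]);d=P[:,:2]-F[:2];return np.c_[d[:,0]*c+d[:,1]*s,-d[:,0]*s+d[:,1]*c]*1e3
def plan(pos,yaw,maxd=0.035,maxr=5.4,n=None):
    """rows from the present pose to pos with tool down and y axis at yaw"""
    o=get_obs();p=np.array(o['position']);M=R.from_quat(o['tool_rot'])
    G=R.from_matrix(np.array([[0,np.cos(yaw),np.sin(yaw)],[0,np.sin(yaw),-np.cos(yaw)],[-1,0,0]]))
    rv=(M.inv()*G).as_rotvec();d=np.array(pos)-p
    if n is None: n=int(max(np.ceil(np.linalg.norm(d)/maxd),np.ceil(np.degrees(np.abs(rv).max())/maxr),1))
    rows=[]
    for i in range(n):
        Mi=M*R.from_rotvec(rv*i/n)
        rows.append([*(Mi.inv().apply(d/n)*100).round(2),*(np.degrees(rv)/6/n).round(3)])
    print(n,'rows');
    for i in range(0,n,8): print([[float(v) for v in r] for r in rows[i:i+8]])
    return rows
def where():
    o=get_obs();M=R.from_quat(o['tool_rot']).as_matrix()
    print('t',round(float(o['time']),2),'loc',w2l(o['position'])[0].round(1),'z',round(float(o['position'][2])*1e3,1),'yawerr deg',np.degrees(np.arctan2(M[1,1],M[0,1])-F[2]).round(2),'tilt',M[2,:].round(3),'f',np.round(o['ft_force'],1),'w',round(float(o['grip_width']),4))
E
python3 - <<'E'
from plan import *
where();plan([*l2w(-50,-125),.24],F[2])
E
```

```text
t 0.15 loc [-805.6  541.1] z 221.8 yawerr deg 105.57 tilt [-1.    -0.002 -0.   ] f [-0.1  0.7 -0.2] w 0.087
29 rows
[[-0.06, -2.91, 1.89, 0.607, 0.0, 0.0], [-0.06, -2.79, 2.07, 0.607, 0.0, 0.0], [-0.06, -2.65, 2.25, 0.607, 0.0, 0.0], [-0.06, -2.5, 2.41, 0.607, 0.0, 0.0], [-0.06, -2.34, 2.56, 0.607, 0.0, 0.0], [-0.06, -2.17, 2.71, 0.607, 0.0, 0.0], [-0.06, -2.0, 2.84, 0.607, 0.0, 0.0], [-0.06, -1.81, 2.96, 0.607, 0.0, 0.0]]
[[-0.06, -1.62, 3.07, 0.607, 0.0, 0.0], [-0.06, -1.42, 3.17, 0.607, 0.0, 0.0], [-0.06, -1.22, 3.25, 0.607, 0.0, 0.0], [-0.06, -1.01, 3.32, 0.607, 0.0, 0.0], [-0.06, -0.8, 3.38, 0.607, 0.0, 0.0], [-0.06, -0.58, 3.42, 0.607, 0.0, 0.0], [-0.06, -0.36, 3.45, 0.607, 0.0, 0.0], [-0.06, -0.14, 3.47, 0.607, 0.0, 0.0]]
[[-0.06, 0.08, 3.47, 0.607, 0.0, 0.0], [-0.06, 0.3, 3.46, 0.607, 0.0, 0.0], [-0.06, 0.52, 3.43, 0.607, 0.0, 0.0], [-0.06, 0.73, 3.39, 0.607, 0.0, 0.0], [-0.06, 0.95, 3.34, 0.607, 0.0, 0.0], [-0.06, 1.16, 3.27, 0.607, 0.0, 0.0], [-0.06, 1.36, 3.19, 0.607, 0.0, 0.0], [-0.06, 1.56, 3.1, 0.607, 0.0, 0.0]]
[[-0.06, 1.76, 3.0, 0.607, 0.0, 0.0], [-0.06, 1.94, 2.88, 0.607, 0.0, 0.0], [-0.06, 2.12, 2.75, 0.607, 0.0, 0.0], [-0.06, 2.29, 2.61, 0.607, 0.0, 0.0], [-0.06, 2.45, 2.46, 0.607, 0.0, 0.0]]
```

```bash
python3 - <<'E'
from plan import *
plan([.43,.15,.24],.35,maxd=.033)
E
```

```text
16 rows
[[-0.11, -2.24, 2.31, 0.556, 0.0, 0.001], [-0.11, -2.1, 2.43, 0.556, 0.0, 0.001], [-0.11, -1.95, 2.55, 0.556, 0.0, 0.001], [-0.11, -1.8, 2.66, 0.556, 0.0, 0.001], [-0.11, -1.64, 2.76, 0.556, 0.0, 0.001], [-0.11, -1.48, 2.85, 0.556, 0.0, 0.001], [-0.11, -1.31, 2.93, 0.556, 0.0, 0.001], [-0.11, -1.14, 3.01, 0.556, 0.0, 0.001]]
[[-0.11, -0.96, 3.07, 0.556, 0.0, 0.001], [-0.11, -0.78, 3.12, 0.556, 0.0, 0.001], [-0.11, -0.6, 3.16, 0.556, 0.0, 0.001], [-0.11, -0.42, 3.19, 0.556, 0.0, 0.001], [-0.11, -0.23, 3.21, 0.556, 0.0, 0.001], [-0.11, -0.04, 3.21, 0.556, 0.0, 0.001], [-0.11, 0.14, 3.21, 0.556, 0.0, 0.001], [-0.11, 0.33, 3.2, 0.556, 0.0, 0.001]]
```

{"fn": "send_rows", "kwargs": {
  "steps": [
    [[-0.1, -2.2, 2.3, 0.55, 0, 0], [-0.1, -2.1, 2.4, 0.55, 0, 0], [-0.1, -2.0, 2.5, 0.55, 0, 0], [-0.1, -1.8, 2.7, 0.55, 0, 0], [-0.1, -1.6, 2.8, 0.55, 0, 0], [-0.1, -1.5, 2.8, 0.55, 0, 0], [-0.1, -1.3, 2.9, 0.55, 0, 0], [-0.1, -1.1, 3.0, 0.55, 0, 0]]
  ]
}}

```text
time: 0.82
position: [0.3027, 0.371, 0.2267]
tool_rot: [0.262, 0.658, -0.263, 0.656]
ft_force: [0.5, -0.9, -0.3]
grip_width: 0.0872
```

{"fn": "send_rows", "kwargs": {
  "steps": [
    [[-0.1, -1.0, 3.1, 0.55, 0, 0], [-0.1, -0.8, 3.1, 0.55, 0, 0], [-0.1, -0.6, 3.2, 0.55, 0, 0], [-0.1, -0.4, 3.2, 0.55, 0, 0], [-0.1, -0.2, 3.2, 0.55, 0, 0], [-0.1, 0, 3.2, 0.55, 0, 0], [-0.1, 0.1, 3.2, 0.55, 0, 0], [-0.1, 0.3, 3.2, 0.55, 0, 0]]
  ]
}}

```text
time: 1.48
position: [0.4286, 0.1324, 0.2344]
tool_rot: [0.411, 0.576, -0.413, 0.574]
ft_force: [1.3, 0.4, -0.8]
grip_width: 0.087
```

```bash
python3 - <<'E'
from plan import *
where();print(get_obs()['position']);plan([*l2w(-50,-125),.24],F[2])
E
```

```text
t 1.48 loc [-345.6  279.9] z 234.4 yawerr deg 50.92 tilt [-1.    -0.004 -0.001] f [ 1.3  0.4 -0.8] w 0.087
[0.42858235 0.13242768 0.23438722]
15 rows
[[-0.04, -0.85, 3.23, 0.566, 0.0, 0.002], [-0.04, -0.66, 3.28, 0.566, 0.0, 0.002], [-0.04, -0.47, 3.31, 0.566, 0.0, 0.002], [-0.04, -0.27, 3.33, 0.566, 0.0, 0.002], [-0.04, -0.07, 3.34, 0.566, 0.0, 0.002], [-0.04, 0.13, 3.34, 0.566, 0.0, 0.002], [-0.04, 0.32, 3.33, 0.566, 0.0, 0.002], [-0.04, 0.52, 3.3, 0.566, 0.0, 0.002]]
[[-0.04, 0.72, 3.26, 0.566, 0.0, 0.002], [-0.04, 0.91, 3.22, 0.566, 0.0, 0.002], [-0.04, 1.1, 3.16, 0.566, 0.0, 0.002], [-0.04, 1.28, 3.09, 0.566, 0.0, 0.002], [-0.04, 1.46, 3.01, 0.566, 0.0, 0.002], [-0.04, 1.64, 2.91, 0.566, 0.0, 0.002], [-0.04, 1.81, 2.81, 0.566, 0.0, 0.002]]
```

{"fn": "send_rows", "kwargs": {
  "steps": [
    [[0, -0.8, 3.3, 0.57, 0, 0], [0, -0.6, 3.3, 0.57, 0, 0], [0, -0.5, 3.4, 0.57, 0, 0], [0, -0.3, 3.4, 0.57, 0, 0], [0, 0, 3.4, 0.57, 0, 0], [0, 0.1, 3.4, 0.57, 0, 0], [0, 0.3, 3.4, 0.57, 0, 0], [0, 0.5, 3.4, 0.57, 0, 0]]
  ],
  "gripper": 0.35,
  "force": 20
}}

```text
time: 2.15
position: [0.4471, -0.1529, 0.2345]
tool_rot: [0.542, 0.454, -0.541, 0.454]
ft_force: [0.8, 0.2, -0.3]
grip_width: 0.0572
```

{"fn": "send_rows", "kwargs": {
  "steps": [
    [[0, 0.7, 3.3, 0.57, 0, 0], [0, 0.9, 3.2, 0.57, 0, 0], [0, 1.1, 3.2, 0.57, 0, 0], [0, 1.3, 3.1, 0.57, 0, 0], [0, 1.5, 3.0, 0.57, 0, 0], [0, 1.6, 2.9, 0.57, 0, 0], [0, 1.8, 2.8, 0.57, 0, 0], [0, 0, 0, 0, 0, 0]]
  ]
}}

```text
time: 2.82
position: [0.4505, -0.4063, 0.2325]
tool_rot: [-0.629, -0.321, 0.629, -0.323]
ft_force: [1.0, 0.1, 0.6]
grip_width: 0.0564
```

```bash
python3 - <<'E'
from plan import *
where();o=get_obs();im,d=camera('wrist');cv2.imwrite('pics/w1.png',im[:,:,::-1]);np.save('pics/w1.npy',d)
import pickle;pickle.dump({k:np.array(v) for k,v in o.items()},open('pics/w1.pkl','wb'))
crop(im,80,0,480,300,2,'pics/w1c.png')
E
```

```text
t 2.82 loc [ -40.2 -164.4] z 232.5 yawerr deg -3.61 tilt [-1.     0.002  0.001] f [1.  0.1 0.6] w 0.0564
```

View pics/w1c.png

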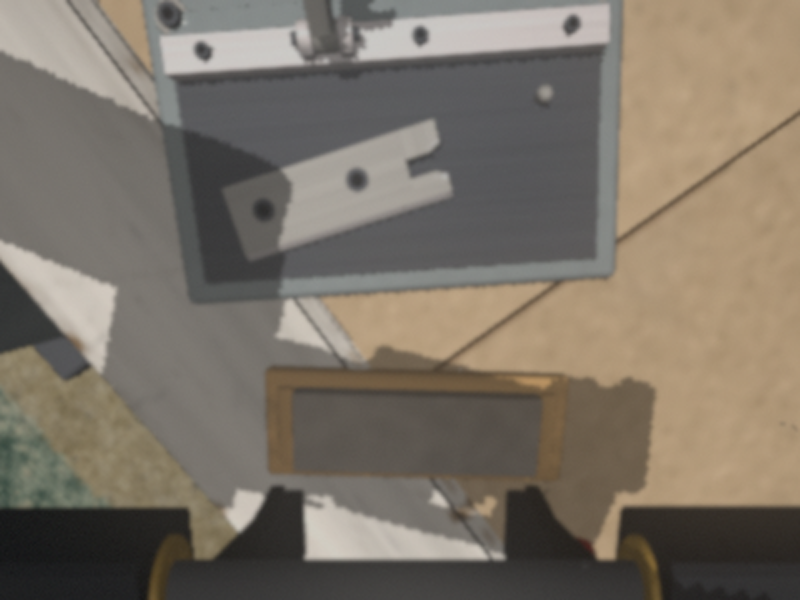

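```bash
cat > fit2.py <<'E'
from h import *
import pickle
from scipy.optimize import least_squares
o=pickle.load(open('pics/w1.pkl','rb'))
f=lambda a,x0,y0,k:(np.array(a,float)+.5)/k-.5+[x0,y0]
g=lambda a:f(a,80,0,2)
sc=f([(108,394),(588,320),(72,265),(465,210)],190,170,4)
si=f([(140,310),(585,432),(255,185),(592,287)],150,170,4)
w=g([(205,284),(597,262),(165,78),(610,45),(545,93)])
Lsc=np.array([(-152,-106,22),(76,-106,22),(-152,0,22),(44,-20,34)])/1e3
Lsi=np.array([(-152,-106,22),(76,-106,22),(-152,0,36),(44,-20,34)])/1e3
Lw=np.array([(-152,-106,22),(76,-106,22),(-152,0,36),(76,0,36),(44,-20,34)])/1e3
def W(L,p):
    c,s=np.cos(p[2]),np.sin(p[2]);return np.c_[L[:,0]*c-L[:,1]*s+p[0],L[:,0]*s+L[:,1]*c+p[1],L[:,2]]
def fun(p): return np.r_[proj('scene',W(Lsc,p))-sc,proj('side',W(Lsi,p))-si,(proj('wrist',W(Lw,p),o)-w)].ravel()
def funw(p): return (proj('wrist',W(Lw,p),o)-w).ravel()
for fn in (fun,funw):
    r=least_squares(fn,[.57,-.29,-.56]);print('fix',r.x,np.round(r.fun.reshape(-1,2),1).tolist())
    F=r.x;c,s=np.cos(F[2]),np.sin(F[2])
    P=on_z('wrist',g([(222,190),(248,262),(435,120),(452,192)]),.032,o)
    d=P[:,:2]-F[:2];print(np.round(np.c_[d[:,0]*c+d[:,1]*s,-d[:,0]*s+d[:,1]*c]*1e3,1).tolist())
E
python3 fit2.py
```

```text
fix [ 0.57208267 -0.28867593 -0.56178269] [[-0.0, 0.4], [1.6, -0.7], [-0.3, 0.9], [1.0, 0.8], [-1.0, -2.0], [-0.0, -1.3], [-0.5, -1.4], [0.4, 0.5], [0.2, 0.4], [-0.4, -1.3], [0.4, -0.5], [-0.4, 0.3], [0.2, 0.7]]
[[-132.1, -55.8], [-123.1, -94.5], [-14.1, -28.2], [-6.6, -64.7]]
fix [ 0.57207949 -0.28870513 -0.56180091] [[0.3, 0.4], [-0.4, -1.3], [0.4, -0.5], [-0.4, 0.4], [0.2, 0.7]]
[[-132.1, -55.7], [-123.1, -94.5], [-14.1, -28.2], [-6.6, -64.7]]
```

```bash
sed -i 's/^F=.*/F=np.array([0.57208,-0.28869,-0.56179])/' plan.py; python3 - <<'E'
from plan import *
import pickle
o=pickle.load(open('pics/w1.pkl','rb'))
g=lambda a:(np.array(a,float)+.5)/2-.5+[80,0]
for z in (.0,.02,.034): print(z,w2l(on_z('wrist',g([(270,370),(565,376),(345,371)]),z,o)).round(0).tolist())
D=np.load('pics/w1.npy');C=cloud('wrist',D,o)
for uv in [(270,372),(400,374),(400,383),(400,420),(545,378),(400,295),(320,20)]:
    u,v=g([uv])[0].astype(int);print(uv,w2l(C[v,u])[0].round(0),C[v,u,2].round(3))
plan([*l2w(-72,-119),.06],F[2])
E
```

```text
0.0 [[-126.0, -163.0], [64.0, -179.0], [-78.0, -167.0]]
0.02 [[-121.0, -159.0], [59.0, -174.0], [-75.0, -163.0]]
0.034 [[-118.0, -156.0], [56.0, -171.0], [-74.0, -160.0]]
(270, 372) [-123. -160.] 0.017
(400, 374) [ -43. -166.] 0.016
(400, 383) [ -43. -173.] 0.017
(400, 420) [ -44. -191.] 0.035
(545, 378) [  47. -175.] 0.016
(400, 295) [ -40. -120.] 0.003
(320, 20) [-66.   8.] 0.079
6 rows
[[2.87, -0.53, -0.68, -0.096, -0.002, 0.003], [2.87, -0.52, -0.68, -0.096, -0.002, 0.003], [2.87, -0.52, -0.69, -0.096, -0.002, 0.003], [2.87, -0.51, -0.69, -0.096, -0.002, 0.003], [2.87, -0.5, -0.7, -0.096, -0.002, 0.003], [2.87, -0.5, -0.71, -0.096, -0.002, 0.003]]
```

{"fn": "send_rows", "kwargs": {
  "steps": [
    [[2.4, -0.5, -0.9, -0.1, 0, 0], [2.4, -0.5, -0.9, -0.1, 0, 0], [2.4, -0.5, -0.9, -0.1, 0, 0], [2.4, -0.5, -0.7, -0.1, 0, 0], [2.5, -0.5, -0.6, -0.1, 0, 0], [2.5, -0.5, -0.4, -0.1, 0, 0], [1.4, 0, 0, 0, 0, 0], [0, 0, 0, 0, 0, 0]]
  ]
}}

```text
time: 3.53
position: [0.4493, -0.3401, 0.0675]
tool_rot: [0.618, 0.347, -0.616, 0.343]
ft_force: [-0.8, -0.5, 0.6]
grip_width: 0.0567
```

```bash
python3 - <<'E'
from plan import *
where();plan([*l2w(-72,-117),.0245],F[2],n=4)
E
```

```text
t 3.53 loc [ -76.5 -108.9] z 67.5 yawerr deg 0.66 tilt [-1.    -0.004 -0.004] f [-0.8 -0.5  0.6] w 0.0567
4 rows
[[1.07, 0.11, 0.21, 0.028, -0.01, 0.009], [1.07, 0.11, 0.21, 0.028, -0.01, 0.009], [1.07, 0.11, 0.2, 0.028, -0.01, 0.009], [1.07, 0.11, 0.2, 0.028, -0.01, 0.009]]
```

{"fn": "send_rows", "kwargs": {
  "steps": [
    [[0.4, 0.2, 0.5, 0.11, 0, 0], [1.2, 0.1, 0.4, 0, 0, 0], [1.2, 0, 0, 0, 0, 0], [1.0, 0, 0, 0, 0, 0], [0.3, 0, 0, 0, 0, 0], [0, 0, 0, 0, 0, 0]]
  ]
}}

```text
time: 4.03
position: [0.4488, -0.3506, 0.0265]
tool_rot: [0.62, 0.342, -0.618, 0.342]
ft_force: [0.5, 0.1, -0.3]
grip_width: 0.0566
```

```bash
python3 - <<'E'
from plan import *
where();plan([*l2w(-72,-117),.0245],F[2],n=1)
E
```

```text
t 4.03 loc [ -71.4 -118.1] z 26.5 yawerr deg 0.08 tilt [-1.     0.001 -0.003] f [ 0.5  0.1 -0.3] w 0.0566
1 rows
[[0.2, -0.06, -0.11, 0.013, -0.027, -0.012]]
```

{"fn": "send_rows", "kwargs": {
  "steps": [
    [[0.2, 0, -0.5, 0, 0, 0], [0, 0, -0.6, 0, 0, 0], [0, 0, -0.6, 0, 0, 0], [0, 0, -0.6, 0, 0, 0], [0, 0, -0.6, 0, 0, 0], [0, 0, -0.6, 0, 0, 0], [0, 0, -0.6, 0, 0, 0], [0, 0, 0, 0, 0, 0]]
  ]
}}

```text
time: 4.7
position: [0.4737, -0.314, 0.0267]
tool_rot: [0.62, 0.341, -0.617, 0.344]
ft_force: [-0.7, -1.0, -0.4]
grip_width: 0.0561
```

```bash
cat > look.py <<'E'
from plan import *
import sys,pickle
n=sys.argv[1];c=sys.argv[2] if len(sys.argv)>2 else 'wrist'
where();o=get_obs();im,d=camera(c);cv2.imwrite(f'pics/{n}.png',im[:,:,::-1]);np.save(f'pics/{n}.npy',d)
pickle.dump({k:np.array(v) for k,v in o.items()},open(f'pics/{n}.pkl','wb'))
if c=='wrist': cv2.imwrite(f'pics/{n}c.png',im[:,:,::-1])
elif c=='scene': crop(im,190,170,370,330,4,f'pics/{n}c.png')
else: crop(im,150,170,350,320,4,f'pics/{n}c.png')
E
python3 look.py w2
```

```text
t 4.7 loc [-69.8 -73.8] z 26.7 yawerr deg 0.16 tilt [-1.     0.006 -0.   ] f [-0.7 -1.  -0.4] w 0.0561
```

View pics/w2c.png

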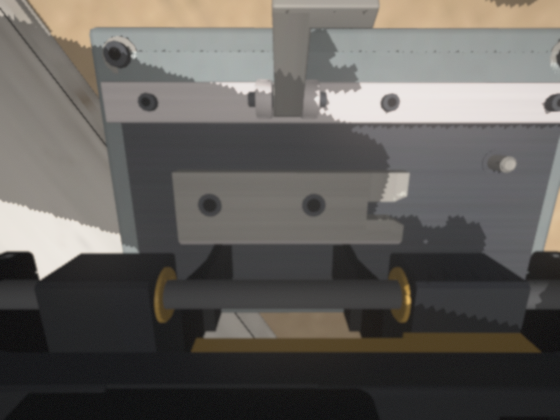

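{"fn": "send_rows", "kwargs": {
  "steps": [
    [[0.25, 0, -0.4, 0, 0, 0], [0.1, 0, -0.5, 0, 0, 0], [0, 0, -0.5, 0, 0, 0], [0, 0, -0.4, 0, 0, 0], [0, 0, -0.3, 0, 0, 0], [0, 0, -0.2, 0, 0, 0]]
  ]
}}

```text
time: 5.25
position: [0.4873, -0.2962, 0.024]
tool_rot: [0.619, 0.339, -0.618, 0.346]
ft_force: [-1.7, -2.2, 0.4]
grip_width: 0.0565
```

```bash
python3 look.py w3
```

```text
t 5.25 loc [-67.7 -51.6] z 24.0 yawerr deg 0.14 tilt [-1.     0.01   0.003] f [-1.7 -2.2  0.4] w 0.0565
```

View pics/w3c.png

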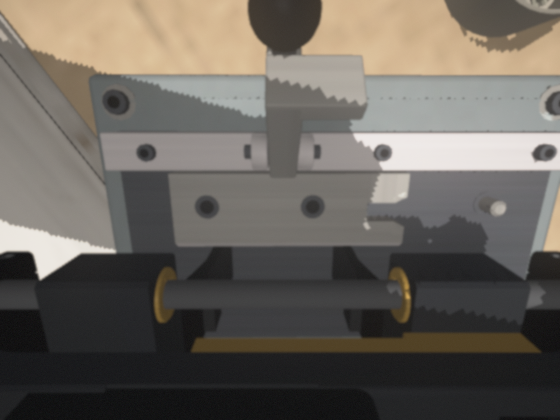

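{"fn": "send_rows", "kwargs": {
  "steps": [
    [[0, 0, -0.2, 0, 0.1, 0], [0, 0, -0.2, 0, 0, 0], [0, 0, -0.2, 0, 0, 0]]
  ]
}}

```text
time: 5.55
position: [0.4886, -0.2944, 0.024]
tool_rot: [0.62, 0.341, -0.616, 0.347]
ft_force: [-6.7, -8.4, 1.2]
grip_width: 0.0565
```

```bash
python3 -c "
from plan import *
where()"
```

```text
t 5.55 loc [-67.6 -49.3] z 24.0 yawerr deg 0.41 tilt [-1.     0.01  -0.002] f [-6.7 -8.4  1.2] w 0.0565
```

```bash
python3 - <<'E'
from plan import *
import pickle
o=pickle.load(open('pics/w3.pkl','rb'))
print(w2l(on_z('wrist',[(171,175),(176,245),(409,176),(402,245)],.032,o)).round(1).tolist(), w2l(on_z('wrist',[(497,208)],.034,o)))
E
```

```text
[[-122.6, -2.3], [-123.6, -39.9], [-3.3, -2.8], [-2.7, -40.2]] [[ 43.0497988  -19.01938611]]
```

{"fn": "send_rows", "kwargs": {
  "steps": [
    [[0, 0, 0.6, -0.05, 0, 0], [0, 0, 0.6, 0, 0, 0], [-2.5, -0.5, 0, 0, 0, 0], [-1.5, -2.5, 0, 0, 0, 0], [0, -2.5, -0.5, 0, 0, 0], [0, -2.0, -1.5, 0, 0, 0], [0, -0.8, -1.5, 0, 0, 0], [0, 0, 0, 0, 0, 0]]
  ],
  "gripper": 1
}}

```text
time: 6.22
position: [0.4264, -0.2291, 0.0632]
tool_rot: [0.623, 0.342, -0.614, 0.343]
ft_force: [0.0, 0.8, 0.3]
grip_width: 0.0111
```

```bash
python3 - <<'E'
from plan import *
where();plan([*l2w(-150,-20),.025],F[2],n=3)
E
```

```text
t 6.22 loc [-155.   -27.1] z 63.2 yawerr deg 0.18 tilt [-1.     0.007 -0.01 ] f [0.  0.8 0.3] w 0.0111
3 rows
[[1.28, 0.16, -0.22, 0.01, -0.033, -0.022], [1.27, 0.16, -0.23, 0.01, -0.033, -0.022], [1.27, 0.17, -0.23, 0.01, -0.033, -0.022]]
```

{"fn": "send_rows", "kwargs": {
  "steps": [
    [[1.2, 0, -0.3, 0, -0.05, -0.06], [1.2, 0, -0.3, 0, -0.05, 0], [1.2, 0, -0.2, 0, 0, 0], [0.3, 0, 0, 0, 0, 0], [0, 0, 0, 0, 0, 0]]
  ]
}}

```text
time: 6.63
position: [0.434, -0.2243, 0.0222]
tool_rot: [0.619, 0.341, -0.618, 0.344]
ft_force: [-4.6, 3.7, 32.3]
grip_width: 0.0003
```

```bash
python3 look.py w4
```

```text
t 6.63 loc [-151.2  -19. ] z 22.2 yawerr deg 0.12 tilt [-1.     0.004  0.   ] f [-4.6  3.7 32.3] w 0.0003
```

View pics/w4c.png

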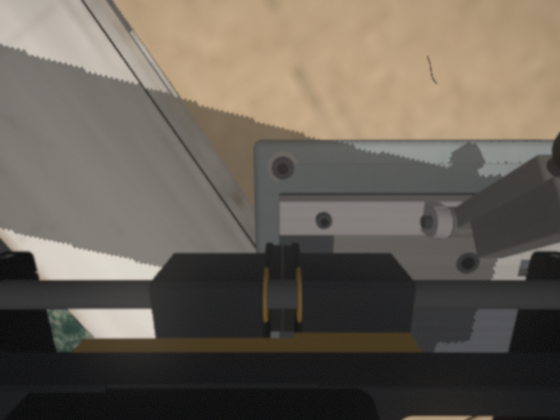

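{"fn": "send_rows", "kwargs": {
  "steps": [
    [[-0.3, 0, 0, 0, 0, 0], [0, 0, 0, 0, 0, 0]]
  ]
}}

```text
time: 6.85
position: [0.435, -0.2256, 0.025]
tool_rot: [0.62, 0.341, -0.618, 0.344]
ft_force: [-0.6, -0.2, 0.4]
grip_width: 0.0006
```

```bash
python3 -c "
from plan import *
where()"
```

```text
t 6.85 loc [-149.7  -19.6] z 25.0 yawerr deg 0.06 tilt [-1.     0.005 -0.   ] f [-0.6 -0.2  0.4] w 0.0006
```

{"fn": "send_rows", "kwargs": {
  "steps": [
    [[0, 0.6, 0, 0, 0, 0], [0, 0.7, 0, 0, 0, 0], [0, 0.7, 0, 0, 0, 0], [0, 0.7, 0, 0, 0, 0], [0, 0.7, 0, 0, 0, 0], [0, 0.7, 0, 0, 0, 0], [0, 0.7, 0, 0, 0, 0], [0, 0, 0, 0, 0, 0]]
  ]
}}

```text
time: 7.52
position: [0.4759, -0.2517, 0.0226]
tool_rot: [-0.618, -0.345, 0.62, -0.339]
ft_force: [-0.8, -0.3, -0.8]
grip_width: 0.0005
```

```bash
python3 look.py w5; python3 look.py s5 scene
```

```text
t 7.52 loc [-101.2  -19.9] z 22.6 yawerr deg 0.03 tilt [-1.    -0.009 -0.002] f [-0.8 -0.3 -0.8] w 0.0005
t 7.57 loc [-101.3  -19.9] z 22.6 yawerr deg 0.03 tilt [-1.    -0.008 -0.002] f [-0.3  0.2 -0.2] w 0.0007
```

View pics/w5c.png

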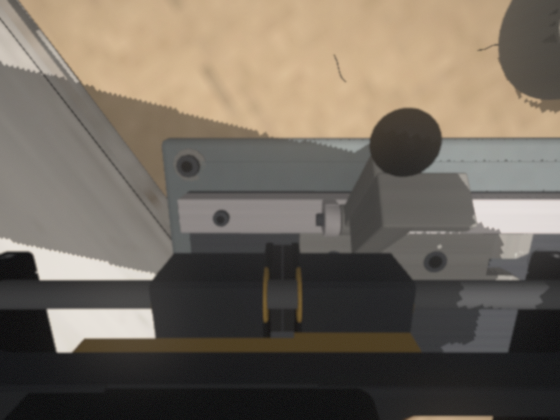

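View pics/s5c.png

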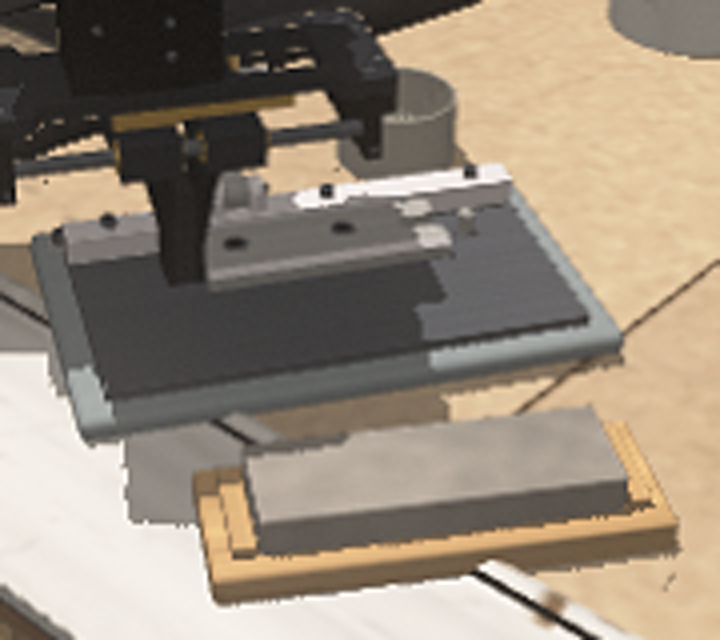

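{"fn": "send_rows", "kwargs": {
  "steps": [
    [[-0.2, 0.3, 0, 0, 0, 0], [0, 0.5, 0, 0, 0, 0], [0, 0.5, 0, 0, 0, 0], [0, 0.5, 0, 0, 0, 0], [0, 0.4, 0, 0, 0, 0], [0, 0.2, 0, 0, 0, 0]]
  ]
}}

```text
time: 8.12
position: [0.4932, -0.2621, 0.0243]
tool_rot: [-0.616, -0.348, 0.621, -0.336]
ft_force: [-3.1, 1.9, 1.9]
grip_width: 0.0003
```

```bash
python3 look.py s6 scene
```

```text
t 8.12 loc [-81.  -19.5] z 24.3 yawerr deg 0.07 tilt [-1.    -0.019 -0.002] f [-3.1  1.9  1.9] w 0.0003
```

View pics/s6c.png

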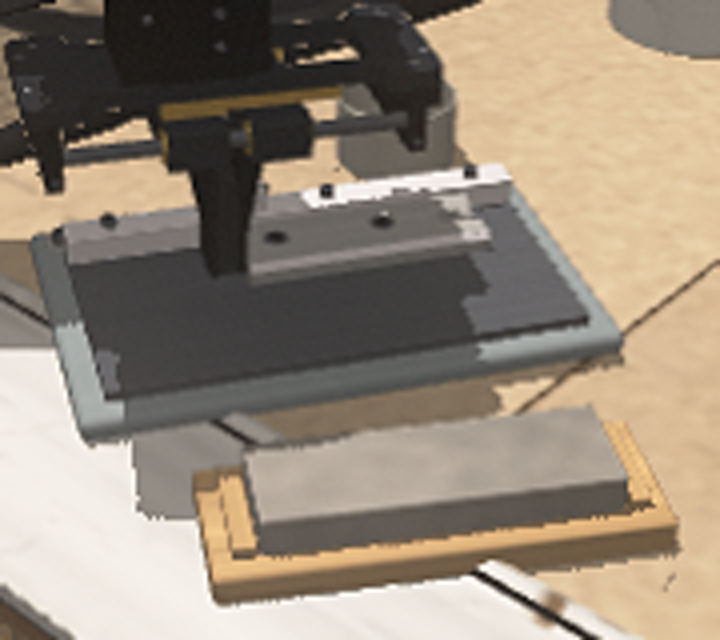

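{"fn": "send_rows", "kwargs": {
  "steps": [
    [[0, 0.2, 0, 0, 0, 0.15], [0, 0.3, 0, 0, 0, 0], [0, 0.3, 0, 0, 0, 0], [0, 0.2, 0, 0, 0, 0]]
  ]
}}

```text
time: 8.5
position: [0.5017, -0.2673, 0.024]
tool_rot: [0.619, 0.344, -0.619, 0.341]
ft_force: [-3.5, 1.8, 2.6]
grip_width: 0.0003
```

```bash
python3 -c "
from plan import *
where()"
```

```text
t 8.5 loc [-71.  -19.4] z 24.0 yawerr deg 0.07 tilt [-1.    -0.004 -0.002] f [-3.5  1.8  2.6] w 0.0003
```

{"fn": "send_rows", "kwargs": {
  "steps": [
    [[0, 0.2, 0, 0, 0, 0], [0, 0.2, 0, 0, 0, 0]]
  ]
}}

```text
time: 8.67
position: [0.5026, -0.2678, 0.0238]
tool_rot: [-0.618, -0.346, 0.62, -0.338]
ft_force: [-7.3, 3.8, 5.8]
grip_width: 0.0
```

```bash
python3 look.py s7 scene;  python3 look.py d7 side
```

```text
t 8.67 loc [-69.9 -19.3] z 23.8 yawerr deg 0.11 tilt [-1.    -0.011 -0.003] f [-7.3  3.8  5.8] w 0.0
t 8.72 loc [-70.  -19.2] z 23.8 yawerr deg 0.11 tilt [-1.    -0.012 -0.003] f [-6.6  1.6  4.9] w 0.0005
```

View pics/d7c.png

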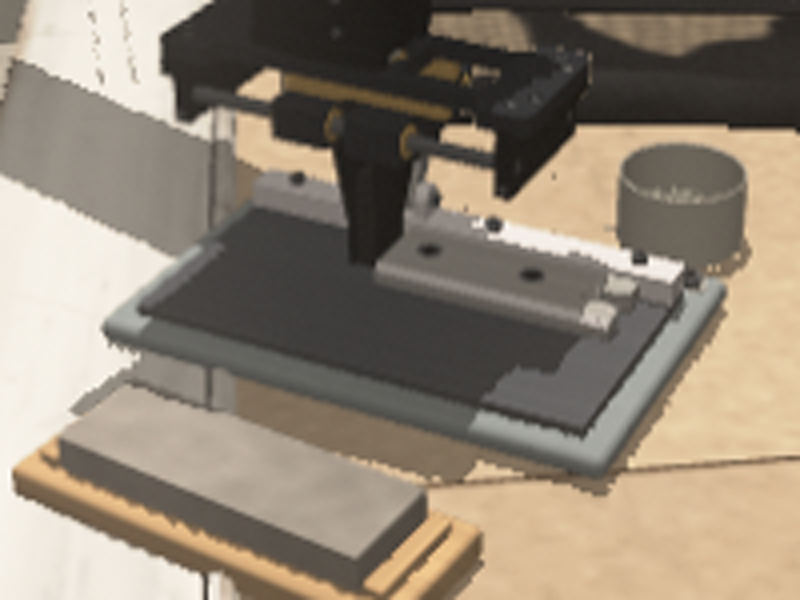

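{"fn": "send_rows", "kwargs": {
  "steps": [
    [[0, 0.4, 0, 0, 0, 0.1], [0, 0.4, 0, 0, 0, 0]]
  ]
}}

```text
time: 8.93
position: [0.5028, -0.2674, 0.0232]
tool_rot: [-0.616, -0.349, 0.621, -0.336]
ft_force: [-8.9, 3.0, 6.7]
grip_width: 0.0003
```

```bash
python3 look.py s8 scene;  python3 -c "
from plan import *
a=cv2.imread('pics/s8.png')[:,:,::-1];crop(a,240,200,330,250,8,'pics/s8d.png')"
```

```text
t 8.93 loc [-70.  -18.9] z 23.2 yawerr deg 0.18 tilt [-1.    -0.018 -0.003] f [-8.9  3.   6.7] w 0.0003
```

View pics/s8d.png

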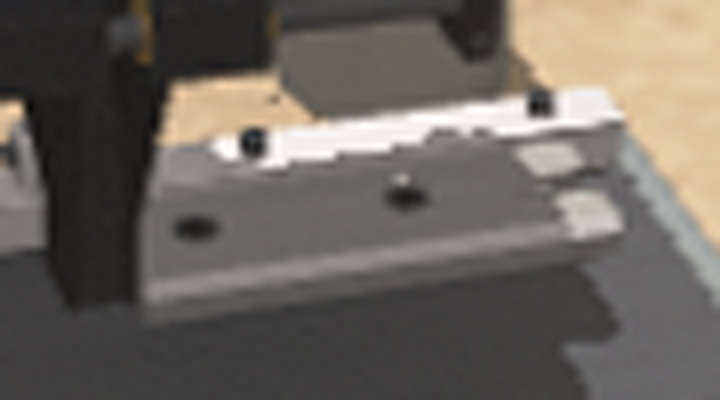

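{"fn": "send_rows", "kwargs": {
  "steps": [
    [[0, -0.6, 0, 0, 0, 0.1], [0, -0.5, 0, 0, 0, 0], [-1.5, 0, 0, 0, 0, 0], [-2.5, 0.5, 1.5, 0, 0, 0], [-2.5, 2.0, 2.5, 0, 0, 0], [-1.5, 2.5, 2.5, 0, 0, 0], [-1, 1.5, 1.5, 0, 0, 0], [0, 0, 0, 0, 0, 0]]
  ]
}}

```text
time: 9.65
position: [0.5159, -0.3741, 0.1179]
tool_rot: [0.621, 0.338, -0.615, 0.349]
ft_force: [0.6, -0.9, 0.7]
grip_width: 0.0003
```

```bash
python3 look.py w9;python3 -c "
from plan import *
a=cv2.imread('pics/w9.png')[:,:,::-1];crop(a,80,0,480,300,2,'pics/w9d.png')"
```

```text
t 9.65 loc [  -2.  -102.2] z 117.9 yawerr deg 0.27 tilt [-1.     0.017  0.   ] f [ 0.6 -0.9  0.7] w 0.0003
```

View pics/w9d.png

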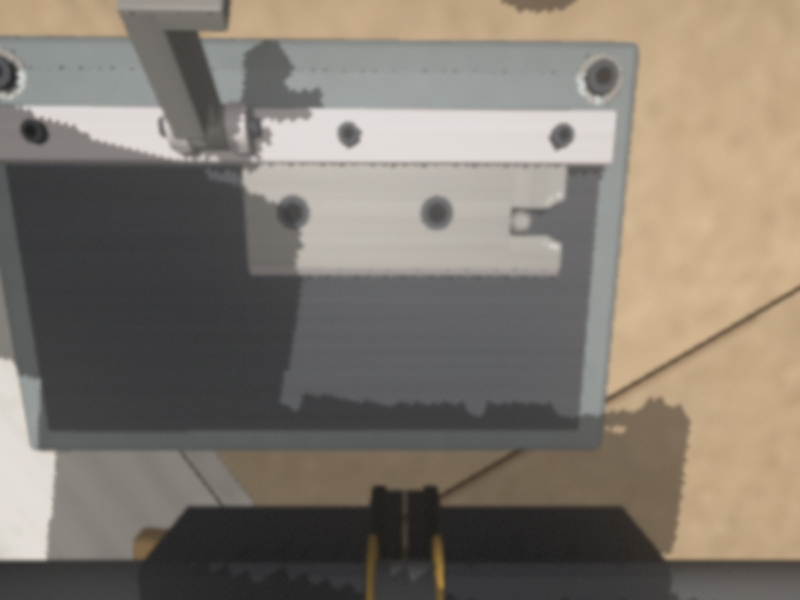

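```bash
python3 - <<'E'
from plan import *
from scipy.optimize import least_squares
f=lambda a,x0,y0:(np.array(a,float)+.5)/4-.5+[x0,y0]
def kn(th):
    ph=np.pi/4+th;y=10+68*np.cos(ph);z=44+68*np.sin(ph);return np.array([[*l2w(-67,y),z/1e3]]),y,z
for n,uv in (('scene',f([(215,55)],190,170)),('side',f([(443,60)],150,170))):
    r=least_squares(lambda t:(proj(n,kn(t[0])[0])-uv).ravel(),[.1]);print(n,r.x,r.fun,kn(r.x[0])[1:])
import pickle
o=pickle.load(open('pics/w9.pkl','rb'));g=lambda a:(np.array(a,float)+.5)/2-.5+[80,0]
print(w2l(on_z('wrist',g([(243,168),(249,272),(567,168),(560,272)]),.032,o)).round(1).tolist(),w2l(on_z('wrist',g([(520,222)]),.034,o)))
# tin
d=np.load('pics/side0.npy');C=cloud('side',d);u,v=f([(683,165)],150,170)[0].astype(int);print('tin~',w2l(C[v,u]),C[v,u,2])
E
```

```text
scene [0.22983592] [0.68817381 1.05844906] (np.float64(45.8646325794369), np.float64(101.77307443733623))
side [0.18932999] [ 0.10999721 -0.20261846] (np.float64(48.17472663730682), np.float64(100.27335289608126))
[[-60.0, -0.8], [-60.3, -38.2], [60.4, -0.1], [60.6, -37.8]] [[ 43.52100168 -19.39829934]]
tin~ [[ 32.66322352 130.04156608]] 0.02714188241865556
```

{"fn": "send_rows", "kwargs": {
  "steps": [
    [[-2.5, 0, 0, 0, 0, -0.1], [-2.0, -0.8, -2.0, 0, 0, 0], [0, -1.2, -3.0, 0, 0, 0], [0, -1.2, -3.0, 0, 0, 0], [0, -1.2, -3.0, 0, 0, 0], [0, -1.0, -3.0, 0, 0, 0], [0, -0.8, -2.5, 0, 0, 0], [0, 0, 0, 0, 0, 0]]
  ]
}}

```text
time: 10.37
position: [0.548, -0.1857, 0.1566]
tool_rot: [0.621, 0.343, -0.617, 0.34]
ft_force: [-0.4, 0.5, -0.6]
grip_width: 0.0004
```

```bash
python3 - <<'E'
from plan import *
where();plan([*l2w(-67,76),.093],F[2],n=3)
E
```

```text
t 10.37 loc [-75.2  74.4] z 156.6 yawerr deg -0.0 tilt [-1.    -0.002 -0.006] f [-0.4  0.5 -0.6] w 0.0004
3 rows
[[2.12, 0.28, -0.04, -0.0, -0.019, 0.005], [2.12, 0.28, -0.05, -0.0, -0.019, 0.005], [2.12, 0.27, -0.05, -0.0, -0.019, 0.005]]
```

{"fn": "send_rows", "kwargs": {
  "steps": [
    [[1.8, 0.4, -0.3, 0, 0, 0], [2.0, 0.3, 0, 0, 0, 0], [2.0, 0.1, 0, 0, 0, 0], [0.4, 0, 0, 0, 0, 0], [0, 0, 0, 0, 0, 0]]
  ]
}}

```text
time: 10.78
position: [0.5555, -0.179, 0.0904]
tool_rot: [0.619, 0.347, -0.616, 0.343]
ft_force: [-0.4, -0.7, 0.2]
grip_width: 0.0006
```

```bash
python3 look.py d10 side; python3 -c "
from plan import *
a=cv2.imread('pics/d10.png')[:,:,::-1];crop(a,180,100,330,210,5,'pics/d10d.png')"
```

```text
t 10.78 loc [-72.5  84. ] z 90.4 yawerr deg 0.55 tilt [-1.    -0.003 -0.007] f [-0.4 -0.7  0.2] w 0.0006
```

View pics/d10d.png

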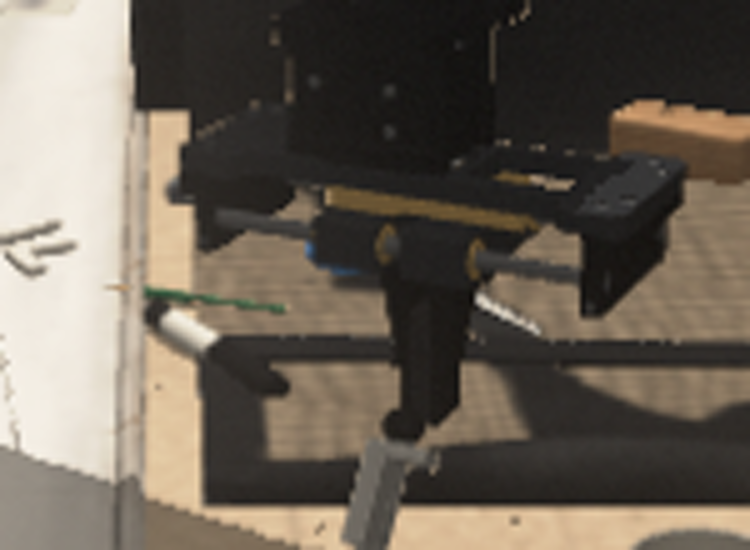

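{"fn": "send_rows", "kwargs": {
  "steps": [
    [[0, 0.3, 0.6, 0.09, 0, 0], [0, 0.2, 0.7, 0, 0, 0], [-0.1, 0, 0.7, 0, 0, 0], [-0.1, 0, 0.7, 0, 0, 0], [-0.1, 0, 0.7, 0, 0, 0], [0, 0, 0.7, 0, 0, 0], [0, 0, 0.7, 0, 0, 0], [0, 0, 0.7, 0, 0, 0]]
  ]
}}

```text
time: 11.5
position: [0.5293, -0.233, 0.0985]
tool_rot: [0.623, 0.342, -0.616, 0.34]
ft_force: [0.3, 0.5, 0.4]
grip_width: 0.0003
```

```bash
python3 look.py d11 side; python3 -c "
from plan import *
a=cv2.imread('pics/d11.png')[:,:,::-1];crop(a,180,120,330,230,5,'pics/d11d.png')"
```

```text
t 11.5 loc [-65.8  24.3] z 98.5 yawerr deg -0.15 tilt [-1.     0.003 -0.009] f [0.3 0.5 0.4] w 0.0003
```

View pics/d11d.png

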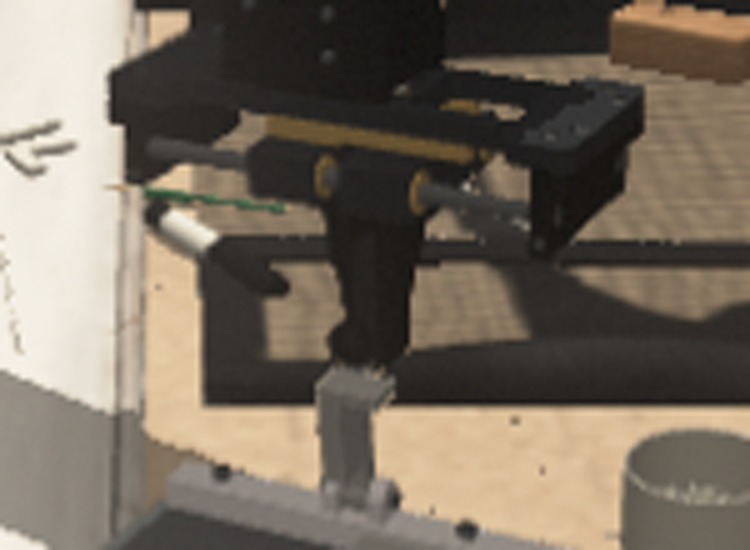

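{"fn": "send_rows", "kwargs": {
  "steps": [
    [[0, 0, 0.7, 0, 0, 0], [0, 0, 0.7, 0, 0, 0], [0.1, 0, 0.7, 0, 0, 0], [0.2, 0, 0.7, 0, 0, 0], [0.3, 0, 0.6, 0, 0, 0], [0.4, 0, 0.5, 0, 0, 0]]
  ]
}}

```text
time: 12.05
position: [0.5055, -0.2705, 0.0868]
tool_rot: [0.623, 0.341, -0.617, 0.34]
ft_force: [0.3, 1.5, -0.3]
grip_width: 0.001
```

```bash
python3 look.py d12 side; python3 -c "
from plan import *
a=cv2.imread('pics/d12.png')[:,:,::-1];crop(a,180,120,330,230,5,'pics/d12d.png')"
```

```text
t 12.05 loc [-66.  -20.1] z 86.8 yawerr deg -0.22 tilt [-1.     0.002 -0.009] f [ 0.3  1.5 -0.3] w 0.001
```

View pics/d12d.png

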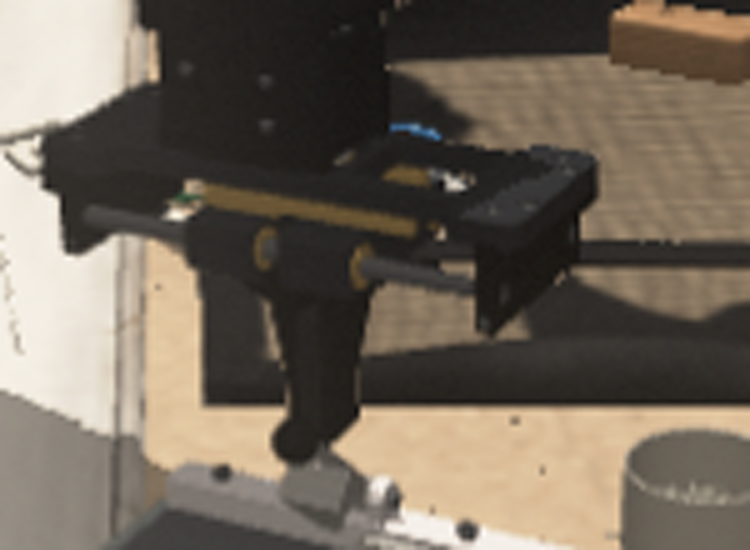

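{"fn": "send_rows", "kwargs": {
  "steps": [
    [[-1.5, 0, -0.4, 0, 0, 0], [-1.8, 0, 0, 0, 0, 0], [0, 0, 1.2, 0, 0, 0], [0, 0, 1.5, 0, 0, 0], [0.3, 0, 0.3, 0, 0, 0], [0, 0, 0, 0, 0, 0]]
  ]
}}

```text
time: 12.6
position: [0.4883, -0.2975, 0.1136]
tool_rot: [0.621, 0.342, -0.618, 0.34]
ft_force: [1.0, 0.7, 0.6]
grip_width: 0.0008
```

```bash
python3 -c "
from plan import *
where()"
```

```text
t 12.6 loc [-66.2 -52.1] z 113.6 yawerr deg -0.17 tilt [-1.    -0.    -0.005] f [1.  0.7 0.6] w 0.0008
```

{"fn": "send_rows", "kwargs": {
  "steps": [
    [[0.2, 0, -0.7, 0, 0, 0], [0.6, 0, 0, 0, 0, 0], [0.6, 0, 0, 0, 0, 0], [0.6, 0, 0.1, 0, 0, 0], [0.6, 0, 0.2, 0, 0, 0], [0.6, 0, 0.2, 0, 0, 0], [0.6, 0, 0.2, 0, 0, 0]]
  ]
}}

```text
time: 13.18
position: [0.4889, -0.2966, 0.0708]
tool_rot: [0.62, 0.342, -0.618, 0.341]
ft_force: [-0.7, -0.2, 0.8]
grip_width: 0.0002
```

```bash
python3 look.py d13 side; python3 -c "
from plan import *
a=cv2.imread('pics/d13.png')[:,:,::-1];crop(a,180,140,330,250,5,'pics/d13d.png')"
```

```text
t 13.18 loc [-66.2 -51. ] z 70.8 yawerr deg -0.04 tilt [-1.    -0.    -0.004] f [-0.7 -0.2  0.8] w 0.0002
```

View pics/d13d.png

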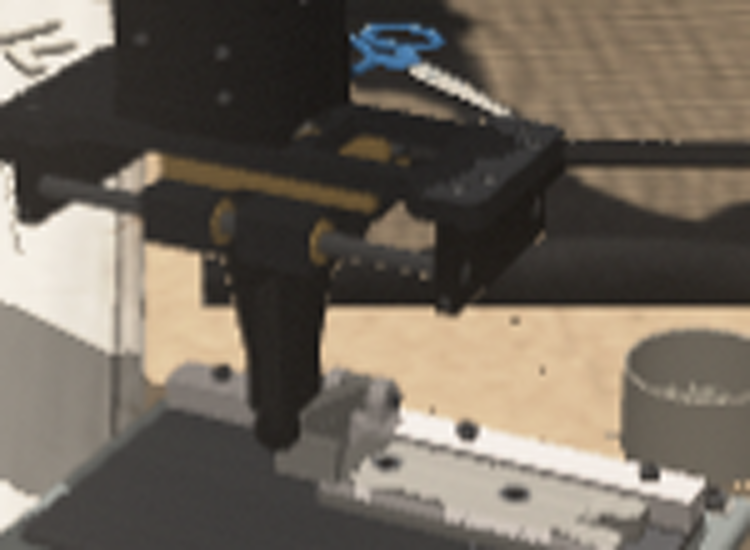

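{"fn": "send_rows", "kwargs": {
  "steps": [
    [[0.5, 0, 0.1, 0, 0, 0], [0.5, 0, 0.1, 0, 0, 0], [0.4, 0, 0.1, 0, 0, 0], [0.3, 0, 0.1, 0, 0, 0], [0.3, 0, 0, 0, 0, 0]]
  ]
}}

```text
time: 13.65
position: [0.4865, -0.2992, 0.0515]
tool_rot: [0.621, 0.343, -0.618, 0.339]
ft_force: [-7.4, 3.7, 37.7]
grip_width: 0.0008
```

```bash
python3 -c "
from plan import *
where()"
```

```text
t 13.65 loc [-66.9 -54.5] z 51.5 yawerr deg -0.17 tilt [-1.    -0.003 -0.007] f [-7.4  3.7 37.7] w 0.0008
```

{"fn": "send_rows", "kwargs": {
  "steps": [
    [[-0.8, 0, 0, 0, 0, 0], [-2, 0, 0, 0, 0, 0], [-2.5, 0.5, 1.5, 0, 0, 0], [-2, 1, 3, 0, 0, 0], [-1, 1, 2.5, 0, 0, 0], [0, 0.5, 1, 0, 0, 0], [0, 0, 0, 0, 0, 0]]
  ]
}}

```text
time: 14.23
position: [0.4682, -0.3839, 0.1378]
tool_rot: [0.621, 0.344, -0.617, 0.339]
ft_force: [0.1, 0.9, -0.2]
grip_width: 0.0004
```

```bash
python3 look.py w14;python3 -c "
from plan import *
a=cv2.imread('pics/w14.png')[:,:,::-1];crop(a,80,0,480,300,2,'pics/w14d.png')"; python3 look.py d14 side;python3 look.py s14 scene
```

```text
t 14.23 loc [ -37.2 -135.9] z 137.8 yawerr deg -0.0 tilt [-1.    -0.004 -0.007] f [ 0.1  0.9 -0.2] w 0.0004
t 14.28 loc [ -37.9 -135. ] z 137.5 yawerr deg 0.02 tilt [-1.    -0.005 -0.008] f [ 0.8  0.4 -0.4] w 0.0001
t 14.33 loc [ -39.2 -133.6] z 136.8 yawerr deg 0.08 tilt [-1.    -0.008 -0.009] f [-0.2 -0.2 -0.3] w 0.0006
```

View pics/w14d.png

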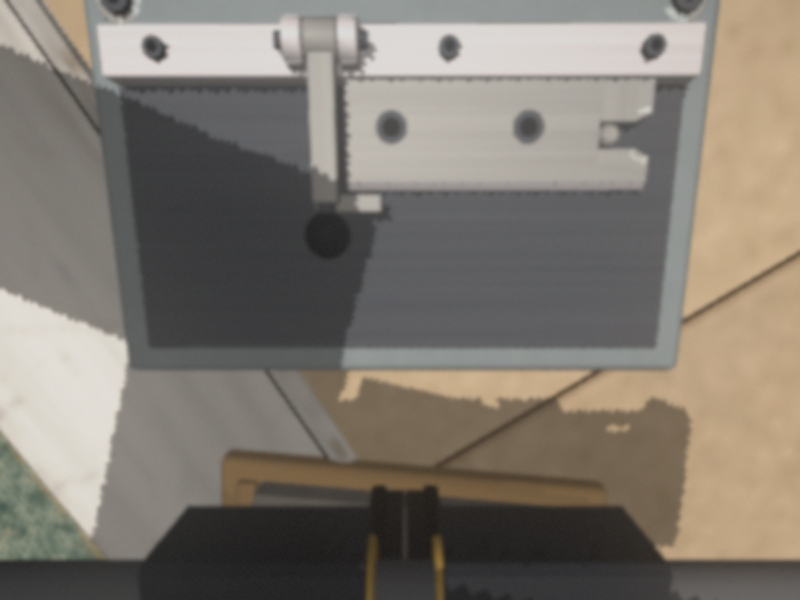

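View pics/d14c.png

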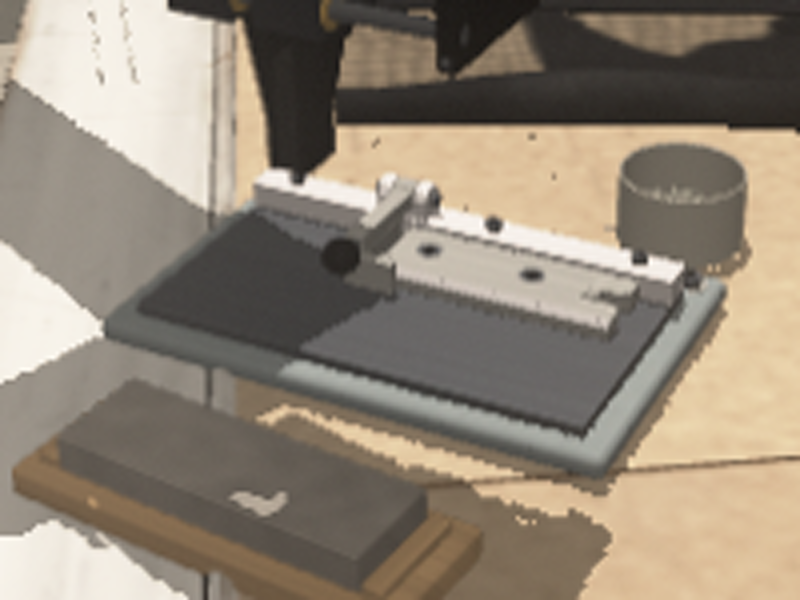

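View pics/s14c.png

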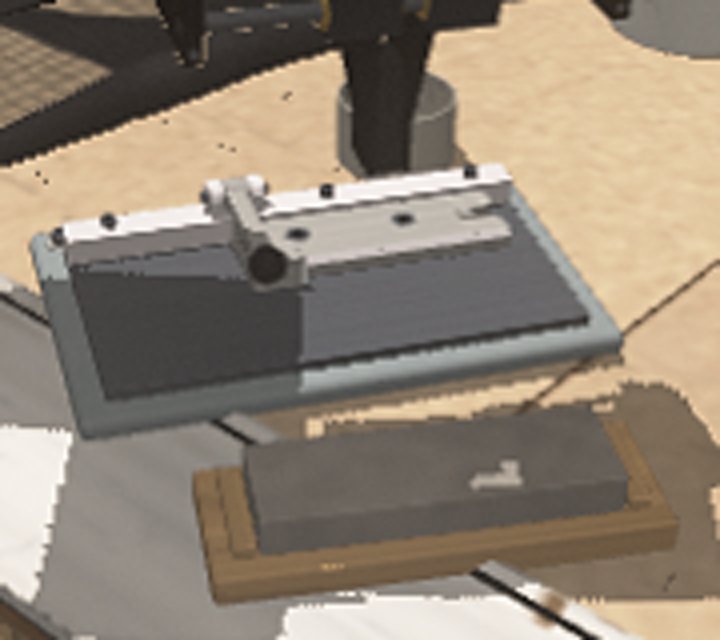

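```bash
python3 - <<'E'
from plan import *
import pickle
f=lambda a,x0,y0,k:(np.array(a,float)+.5)/k-.5+[x0,y0]
k=np.array([[*l2w(-67,-58),.044]])
o=pickle.load(open('pics/w14.pkl','rb'))
print('pred scene',(proj('scene',k)-[190,170])*4,'side',(proj('side',k)-[150,170])*4,'wrist',(proj('wrist',k,o)-[80,0])*2)
k2=np.array([[*l2w(-67,-57),.050]])
print('6mm up scene',(proj('scene',k2)-[190,170])*4,'side',(proj('side',k2)-[150,170])*4)
print(w2l(on_z('wrist',f([(345,82),(348,188),(655,82),(645,188),(610,133)],80,0,2),[.032]*4+[.034],o)).round(1).tolist())
for n in('s14','d14'):
    c='scene' if n[0]=='s' else 'side';C=cloud(c,np.load(f'pics/{n}.npy'))
    u,v=np.round(proj(c,k)[0]).astype(int);print(c,'knob surf',w2l(C[v,u]).round(1),C[v,u,2])
    C0=cloud(c,np.load('pics/scene0.npy' if c=='scene' else 'pics/side0.npy'))
    L=w2l(C.reshape(-1,3)).reshape(420,560,2);m=(abs(L[...,0]+67)<3)&(L[...,1]<-5)&(L[...,1]>-45)&(C[...,2]>.035)
    print('arm top z',np.percentile(C[...,2][m],[50,90]).round(4),m.sum())
E
```

```text
pred scene [[268.64591008 266.43011899]] side [[340.6412693  253.49808895]] wrist [[327.87879454 236.77902053]]
6mm up scene [[267.96604167 254.29406612]] side [[341.2525087  241.35720089]]
[[-60.0, 0.0], [-59.8, -38.7], [60.4, -0.2], [60.6, -38.8], [44.0, -18.7]]
scene knob surf [[-68.5 -63. ]] 0.0464862055155385
arm top z [0.0497 0.0503] 33
side knob surf [[-63.7 -64.1]] 0.048856197035436366
arm top z [0.0469 0.0479] 35
```

```bash
python3 - <<'E'
from plan import *
where();print(hand_in())
E
```

```text
t 14.38 loc [ -40.1 -132.7] z 136.3 yawerr deg 0.14 tilt [-1.    -0.009 -0.01 ] f [ 0.4 -0.  -0.5] w 0.0005
the job is handed in; nothing more can be done
None
```

The knife is home on the pin along the fence, the flip stop is closed behind its tail, and the job was handed in at 14.4 s.

I pushed the knife square to the fence with both fingertips. Then I pushed its tail along the fence with closed fingers until it stalled on the pin. I swung the stop over by its knob and pressed it down until it stopped.

**Last checks:**
- **Knife:** ends at x = -60 and +60.5 mm and side at y ≈ 0 in the fixture frame, with the pin at the bottom of the notch. Measured from the last wrist picture.
- **Stop:** the knob is within about 1 mm of its closed position in all three views. The arm's top measured 47 to 50 mm, against 49 mm when fully closed.
- **Stone and tin:** both look unmoved against the first pictures, judged by eye, not measured.
- **Robot:** the gripper stood 136 mm above the table, touching nothing.

**Off plan:** two pushes were harder than I wanted. The fingertips touched the bed with about 32 N while I was lowering them behind the tail, and the final press on the knob read about 38 N. Neither passed 40 N at a reading. During the tail push, the fingertip height dipped to 22.6 mm (bed 22 mm), with no force showing.

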